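# Tip a robot shin cover into its fitting bay

## Task

Push the standing white shin cover over, high up on its back, so that it falls flat within the orange outline in front of it with the screw side up, then push its foot end along until the other end rests against the aluminium stop bar. Use only the closed or outer fingers: do not pinch or lift it. Leave the black cover standing and everything else where it is.

Things in the scene. Friction and masses are not known exactly. Their poses are not given: they have to be found in the camera images.
- mat: Fixed blue mat, 300 (x) x 400 (y) x 4 mm; origin at the centre of its underside; +x points away from the robot, within 0.35 rad. Two bays in 6 mm orange tape, centred at y = +85 and -85 mm: each is 104 mm wide inside and runs in x from the near tape at -105 mm to the stop bar.
- stop (a point): Middle of the near face of the aluminium stop bar at mat level: 105 mm from the mat's centre along its x, on the mat's top (4 mm up). The fixed bar lies along the mat's y over both bays, 360 mm long, 18 mm deep, 14 mm high above the mat.
- white_cover: White shin cover, a rigid block 36 (x) x 62 (y) x 150 mm tall (z), 0.17 to 0.35 kg, standing on its foot end in either bay, over the near tape. Origin: centre of the foot end. Its back (-x: grey panel, brass screws) faces the robot, its plain front (+x) the stop bar. Fallen forward, its x points down, its z along the bay, the top end some 25 to 45 mm short of the bar. Pushed below 30 mm it only slides.
- white_cover_top (a point): Centre of the white cover's top end, 150 mm from the foot end (the end that must reach the stop bar).
- black_cover: The black shin cover, same size and axes as the white, standing in the other bay, 170 mm to the side; must stay standing where it is. Origin at the centre of its underside.
- servo: Small black servo motor, 40 x 20 x 40 mm tall, standing on the mat's middle strip between the bays. Origin at the centre of its underside.
- bolt: Short steel bolt standing on its head, 22 mm wide and 30 mm tall, on the mat's middle strip. Origin at the centre of its underside.
- driver: Orange T-handle hex driver lying on the bench left of the mat, handle 100 mm (y) x 30 x 24 mm, shaft 130 mm along its x. Origin under the handle's centre.
- mug: Blue mug, 80 mm wide, 95 mm tall, on the bench right of the mat. Origin at the centre of its underside.
- hip_joint: White round hip joint housing, 84 mm wide, 66 mm tall, on the bench right of the mat. Origin at the centre of its underside.
- screw_jar: Screw jar, 60 mm wide, 80 mm tall, on the bench left of the mat. Origin at the centre of its underside.

How it is judged:
On the way, in this order (a step that is already met when the one before it is completed fails the run):
1. the white cover has fallen forward and lies flat, screw side up, within its outline, still short of the stop bar (angle between white_cover's own x axis and vertical above 3 rad and ((y of white_cover in the frame of mat between 0.063 and 0.107 m and y of white_cover_top in the frame of mat between 0.063 and 0.107 m) or (y of white_cover in the frame of mat between -0.107 and -0.063 m and y of white_cover_top in the frame of mat between -0.107 and -0.063 m)) and x of white_cover in the frame of mat above -0.111 m and x of white_cover_top in the frame of mat below 0.095 m and linear speed of white_cover below 0.05 m/s), for 0.1 s.
2. its top end has been pushed up to the stop bar (angle between white_cover's own x axis and vertical above 3 rad and ((y of white_cover in the frame of mat between 0.063 and 0.107 m and y of white_cover_top in the frame of mat between 0.063 and 0.107 m) or (y of white_cover in the frame of mat between -0.107 and -0.063 m and y of white_cover_top in the frame of mat between -0.107 and -0.063 m)) and x of white_cover in the frame of mat above -0.111 m and x of white_cover_top in the frame of mat above 0.099 m), for 0.1 s.
At the end, for the whole second after the job is handed in: The white cover lies flat (within about 0.14 rad), screw side up and at rest, both its ends within the side tapes of an outline (ends' centres within 22 mm of the bay's centre line), its top end within 6 mm of the stop bar; the black cover still stands (all of step 2 and linear speed of white_cover below 0.01 m/s and angular speed of white_cover below 0.05 rad/s and angle between black_cover's own z axis and vertical below 0.1 rad); the robot touches nothing.
It fails at once if the white cover is lifted off the mat (height (world z) of white_cover above 0.042 m or (height (world z) of white_cover above 0.03 m and height (world z) of white_cover_top above 0.16 m) or (height (world z) of white_cover above 0.032 m and height (world z) of white_cover_top above 0.045 m and angle between white_cover's own z axis and vertical above 1.5 rad)).
It fails at once if the white cover is squeezed or rammed (over 38 N) (contact force between the fingers and white_cover above 38 N).
It fails at once if the black cover is shifted by over 12 mm or tipped (distance of black_cover from where it was at the start of the episode above 0.012 m or angle between black_cover's own z axis and vertical above 0.15 rad).
It fails at once if another thing on the bench or mat is shifted by over 15 mm (distance of any of servo, bolt, driver, mug, hip_joint, screw_jar from where it was at the start of the episode above 0.015 m).
It also fails if it takes over 45 s, if anything falls off the work surface, if the arm or the gripper's body presses on something with over 40 N, if the wrist force passes 120 N, or if a joint passes its speed limit or range.

## Robot

A 7-joint arm with a two-finger parallel gripper is mounted at the origin on the work surface. World frame = base frame: x ahead of the robot, y to its left, z up, the work surface at z = 0. Lengths are in m, angles in rad, forces in N, time in s.
With the tool pointing down it reaches from about 0.4 to 0.875 m from the base axis. Payload 19.3 kg.
Tool frame: the origin (TCP) lies midway between the tips of the shut fingers; the grasp point (between the pads) lies arm.tcp_to_grasp behind it (arm.tcp_to_grasp is the distance from the TCP to the grasp point, in m); z points along the fingers, y is the line along which they close (so a half turn about z gives the same grasp; the last joint's range is limited). The gripper opens to 85 mm and grips with 20 to 120 N. Pads are 22 mm wide; open, the fingers measure 114 mm over their backs; the gripper's body (76 mm by 85 mm) begins 54 mm behind the grasp point. The pads swing forward as they close: fully open they stand 13 mm farther back than shut.
Start: joints at [-1.23, 0.521, -0.036, 1.599, 0.021, 1.021, -0.113], TCP at [0.25, 0.573, 0.231] pointing down, gripper open.
Joint ranges: [-2.91, 2.91], [-0.3, 2.13], [-1.5, 1.42], [0.17, 2.43], [-1.26, 4.41], [0.16, 1.93], [-2.52, 2.52]. Speed limits (rad/s): [1.89, 1.89, 2.39, 2.39, 3.01, 3.01, 3.01].

## Interface

Orientations are given as a unit quaternion [w, x, y, z].
In Python, from workcell import readout, capture, arm gives the robot as it stands.
- The arm moves only by the shell command python3 -m handwheel 'ROWS'. ROWS is JSON, a list of rows, each a list of 3 entries, a list of its own where there are three numbers: the turn, a rotation vector about the tool's x, y, z normalised to -1 to 1, where 1 is 45 degrees, then the shift along the tool's x, y, z normalised to -1 to 1, where 1 is 0.3 m, then the closure, from -1 (fully open) to 1 (shut). A call has 1 to 20 rows; each row is the pose to reach, as a shift and turn from the pose commanded when the call began, along the tool's axes at that moment; what a row does not reach only later rows make up. A row lasts 1/12 s, in which the tool goes at most 41.7 mm and 7.16 degrees, less where a joint would pass 70% of its speed; a pose out of reach is approached as far as the arm can. A call with a number of a shift or a turn outside -1 to 1 is refused whole. A call with a gripper value outside its range is refused whole. The fingers move at their own pace and stop on an object; the grip force is fixed at half the most. Time passes only in rows, so rows that repeat a pose let the fingers close. It gives the time, the measured TCP pose, the force, the opening and the grip force at its end, in the units of the state.
- readout.get_obs(): the state, without advancing time (a new reading comes with each control period).
- capture(name): name is "scene" or "top" or "wrist"; returns a dict with "frame" (384x512x3 uint8, red, green, blue), "K" (3x3 intrinsics, pixels), "k1" (the pictures are not rectified: a ray, as slopes to the right and down, at radius r is drawn at 1 + k1 r^2 times it, then the intrinsics apply), "rvec" (rotation vector, rad) and "tvec" (3), from world to camera coordinates, as OpenCV has them. Camera axes: x right, y down, z forward; pixel columns grow to the right and rows downward; lengths in m; the calibration is good to about 2 mm. A picture is of the moment at which its call begins. There is no depth.
- arm.finish_job(): hands the job in; it is judged then, once.
The state is a dict: "t": time; "joint_pos": joint angles; "joint_velocities": joint speeds; "effort": joint torques, N m; "ee_pos": TCP position; "ee_rot": TCP orientation; "wrist_force": force on the tool from outside, world axes, zero at the start; "torque": the same for the moment, N m; "gripper_width": opening from 0.0 (shut) to 1.0 (fully open); "grip_force": force on a finger pad.
Only numpy, scipy, OpenCV 4.12 (cv2) and the standard library are available. Lean on these libraries where they do the work, as an engineer would, in place of code of your own. Each camera call takes 0.05 s, during which the arm holds its last target. There are 200 camera calls.

## Working session

There is one attempt and no reset: what is moved stays moved. The work goes in short steps, Python scripts to look and compute and a shell command to move; the robot and the scene stay as the last step left them, time stands still between calls to the robot, and variables do not carry over. Pictures are saved under pics/ and viewed, at most 10 in all, crops included, and the job is handed in when it is done.

```bash
ls; mkdir -p pics; python3 - <<'E'
from workcell import readout, capture, arm
import cv2
o=readout.get_obs(); print(o['t'],o['ee_pos'],o['ee_rot'],o['gripper_width'],arm.tcp_to_grasp)
for n in('top','scene'):
    c=capture(n); cv2.imwrite(f'pics/{n}0.png',c['frame'][...,::-1]); print(n,c['K'].tolist() if hasattr(c['K'],'tolist') else c['K'],c['k1'],c['rvec'],c['tvec'])
E
```

```text
pics
0.0 [0.24949956 0.57267954 0.23073838] [-7.33805596e-05  2.03963624e-01  9.78978308e-01 -5.53760388e-04] 0.9975643468860058 0.0187
top [[365.609126211747, 0.0, 258.067873665403], [0.0, 365.609126211747, 189.09903649855016], [0.0, 0.0, 1.0]] 0.0017409995390568404 [ 2.10327486 -2.15734998  0.22968964] [-0.00418887  0.60377672  1.12612919]
scene [[491.70830110869554, 0.0, 253.96916202406166], [0.0, 491.70830110869554, 193.69409764049325], [0.0, 0.0, 1.0]] -0.14682863166269935 [ 2.24881868  0.77184364 -0.33648483] [-0.43388539 -0.16766308  1.67872117]
```

View pics/top0.png

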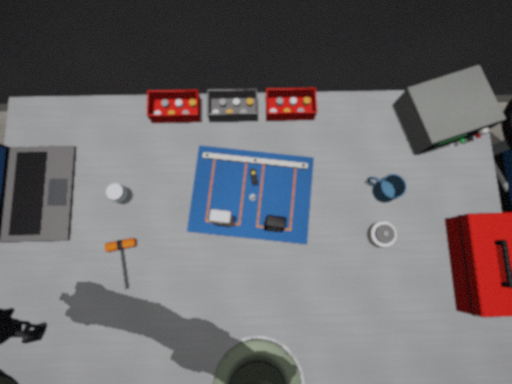

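View pics/scene0.png

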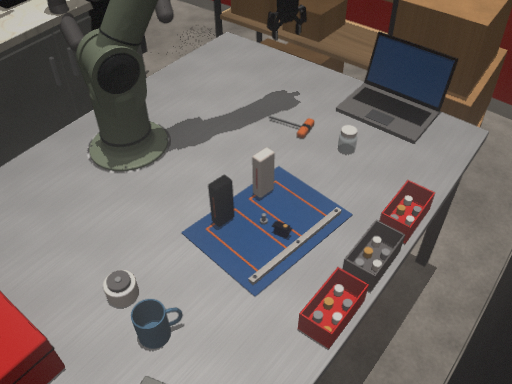

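The top view shows the white cover in the left (+y) bay at about (220,216) and the black one at (275,223). The bar is at the far side, from (203,156) to (308,165). The scene view agrees.

```bash
cat > h.py <<'E'
import cv2, numpy as np
from workcell import readout, capture
def undist(c,uv):
    K=np.array(c['K']); d=(np.atleast_2d(uv)-K[:2,2])/K[0,0]; s=d.copy()
    for _ in range(10): s=d/(1+c['k1']*(s**2).sum(1,keepdims=True))
    return s
def ray(c,uv,z):
    R=cv2.Rodrigues(np.array(c['rvec'],float))[0]; C=-R.T@np.array(c['tvec'])
    s=undist(c,uv); d=np.c_[s,np.ones(len(s))]@R
    return C+d*((z-C[2])/d[:,2])[:,None]
def proj(c,P):
    R=cv2.Rodrigues(np.array(c['rvec'],float))[0]; q=np.atleast_2d(P)@R.T+np.array(c['tvec'])
    s=q[:,:2]/q[:,2:]; s=s*(1+c['k1']*(s**2).sum(1,keepdims=True)); K=np.array(c['K']); return s*K[0,0]+K[:2,2]
def biggest(m):
    cs=cv2.findContours(m.astype(np.uint8),cv2.RETR_EXTERNAL,cv2.CHAIN_APPROX_NONE)[0]; return max(cs,key=cv2.contourArea)
def campos(c):
    R=cv2.Rodrigues(np.array(c['rvec'],float))[0]; return -R.T@np.array(c['tvec'])
E
python3 - <<'E'
from h import *
T=capture('top'); S=capture('scene'); print('cam',campos(T),campos(S))
f=T['frame']; h=cv2.cvtColor(f,cv2.COLOR_RGB2HSV); roi=np.zeros(f.shape[:2],bool); roi[135:255,180:325]=1
blue=(h[...,0]>100)&(h[...,0]<125)&(h[...,1]>120)&roi
ct=cv2.convexHull(biggest(blue))[:,0]; P=ray(T,ct,.004)[:,:2].astype(np.float32)
r=cv2.minAreaRect(P); print('mat rect',r)
w=(h[...,1]<70)&(h[...,2]>110)&roi; w[:190]=0; w[240:]=0;w[:,:200]=0;w[:,250:]=0
ct=biggest(w)[:,0]; print('white px',cv2.boundingRect(ct)); r=cv2.minAreaRect(ray(T,ct,.154)[:,:2].astype(np.float32)); print('white z.154',r)
a=cv2.resize(f[140:250,180:325],None,fx=4,fy=4,interpolation=cv2.INTER_CUBIC)[...,::-1]
b=cv2.resize(S['frame'][140:290,180:355],None,fx=3.3,fy=3.3,interpolation=cv2.INTER_CUBIC)[...,::-1]
cv2.imwrite('pics/a1.png',a);cv2.imwrite('pics/b1.png',b)
E
```

```text
cam [0.37743713 0.00998185 1.22072618] [ 1.15993746 -0.7546273   1.05809022]
mat rect ((0.5999568700790405, 0.002524629235267639), (0.39302322268486023, 0.29338589310646057), 82.4698486328125)
white px (205, 190, 27, 34)
white z.154 ((0.5340734720230103, 0.09930496662855148), (0.07588136196136475, 0.09574289619922638), 82.47032165527344)
```

View pics/a1.png

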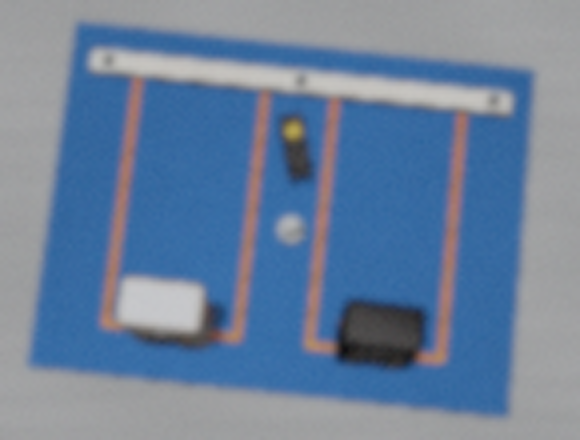

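View pics/b1.png

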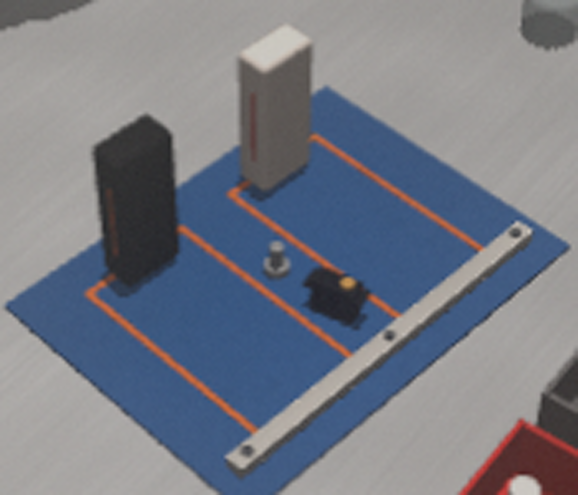

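Crop a1 shows the white top face with corners at about (121,276), (207,284), (205,335) and (118,323). Crop b1 shows the white cover upright over the near tape, with its front facing the bar. The servo and bolt stand on the middle strip.

```bash
cat >> h.py <<'E'
yaw=np.deg2rad(-7.53); M0=np.array([.600,.0025]); U=np.array([np.cos(yaw),np.sin(yaw)]); V=np.array([-U[1],U[0]])
def tomat(p): d=np.atleast_2d(p)[:,:2]-M0; return np.c_[d@U,d@V]
def frommat(x,y): return M0+x*U+y*V
E
python3 - <<'E'
from h import *
from workcell import arm
from scipy.spatial.transform import Rotation as Ro
T=capture('top');f=T['frame'];g=f.min(2); 
print(g[205:228:2,205:238:2])
w=np.zeros(g.shape,bool); w[200:240,200:245]=(g>150)[200:240,200:245]
r=cv2.minAreaRect(ray(T,biggest(w)[:,0],.154)[:,:2].astype(np.float32)); print('top',r,tomat(r[0]))
c=np.array([[121,276],[207,284],[205,335],[118,323]])/4+[180-.375,140-.375]
P=ray(T,c,.154); print(tomat(P))
# tape check near inner edge, bar near edge
for p in ([105,325],[240,340],[138,80],[265,95]): print(p,tomat(ray(T,np.array(p)/4+[179.6,139.6],.004)))
S=capture('scene')
c=np.array([[238,58],[290,26],[311,40],[259,74]])/3.3+[179.7,139.7]; print('S top',tomat(ray(S,c,.154)))
c=np.array([[242,182],[262,193],[311,160]])/3.3+[179.7,139.7]; print('S foot',tomat(ray(S,c,.004)))
print([arm.__dict__.keys() if hasattr(arm,'__dict__') else 0])
o=readout.get_obs();q=o['ee_rot'];R=Ro.from_quat(np.r_[q[1:],q[0]]).as_matrix();print(R.round(3))
E
```

```text
[[ 63 119 118  60  58  56  56  56  58  57  56  56  57  58  59  60  56]
 [ 69 114 116  69  63  66  61  58  58  53  57  55  59  61  52  58  57]
 [ 84 110 121 137 154 149 136 121 106 100  97  80  69  56  58  58  61]
 [ 92 110 131 184 196 195 192 189 185 183 179 168 151  85  61  58  62]
 [106 107 141 190 197 198 197 196 198 197 196 196 185 111  59  56  64]
 [112 106 154 193 197 198 198 199 197 198 198 198 182 111  55  51  69]
 [116 110 159 197 197 197 198 198 197 199 198 198 174  97  50  33  72]
 [121 115 158 190 192 195 196 196 198 197 197 196 166  84  54  35  81]
 [122 118 119 134 140 152 162 170 175 179 186 185 151  79  63  57 100]
 [ 68  83  86  76  76  80  85 106 105 107 108 112  97  71  68 100 123]
 [ 57  58  59  58  61  59  54  53  53  57  69  71  73  78  76  99 118]
 [ 55  56  58  57  57  56  57  59  55  52  53  53  62  61  58  57  65]]
top ((0.508770763874054, 0.09807789325714111), (0.060955699533224106, 0.0346592552959919), 82.20211029052734) [[-0.10296754  0.0827985 ]]
[[-0.08574008  0.11317121]
 [-0.08489531  0.04981985]
 [-0.12223367  0.04685622]
 [-0.12024687  0.110884  ]]
[105, 325] [[-0.10871303  0.14013057]]
[240, 340] [[-0.10923705  0.02721323]]
[138, 80] [[0.10343431 0.13964789]]
[265, 95] [[0.1021231  0.02976617]]
S top [[-0.11395605  0.05010772]
 [-0.11265203  0.11223165]
 [-0.08641184  0.1114966 ]
 [-0.08642532  0.04816836]]
S foot [[-0.11298732  0.05129978]
 [-0.08986105  0.054299  ]
 [-0.08832926  0.11712599]]
[dict_keys([])]
[[-0.917  0.399 -0.   ]
 [ 0.399  0.917 -0.   ]
 [-0.    -0.    -1.   ]]
```

White cover centre in the mat frame is about (-0.103, 0.082), its back at x = -0.121, aligned with the mat. The tape and bar check out to within 3 mm. I'll move to behind it at height, with the fingers shut and tool y along mat y.

```bash
python3 -m handwheel '[[[0,0,-0.355],[-0.573,-0.594,0],1],[[0,0,-0.355],[-0.573,-0.594,0],1],[[0,0,-0.355],[-0.573,-0.594,0],1],[[0,0,-0.355],[-0.573,-0.594,0],1],[[0,0,-0.355],[-0.573,-0.594,0],1],[[0,0,-0.355],[-0.573,-0.594,0],1],[[0,0,-0.355],[-0.573,-0.594,0],1],[[0,0,-0.355],[-0.573,-0.594,0],1],[[0,0,-0.355],[-0.573,-0.594,0],1]]'
cat >> h.py <<'E'
def where(x,y,z):
    from scipy.spatial.transform import Rotation as Ro
    o=readout.get_obs();q=o['ee_rot'];R=Ro.from_quat(np.r_[q[1:],q[0]]).as_matrix();p=np.array(o['ee_pos'])
    print('t',o['t'],'mat',tomat(p).round(4),'z',p[2].round(4),'yaw err deg',np.rad2deg(np.arctan2(R[1,1],R[0,1])-yaw)-90,'F',np.round(o['wrist_force'],1),'w',o['gripper_width'])
    print('units',(R.T@(np.r_[frommat(x,y),z]-p)/.3).round(3))
E
python3 -c "
from h import *
where(-.19,.082,.231)"
```

```text
t: 1.05
ee_pos: [0.336, 0.3414, 0.2315]
ee_rot: [0.0, 0.066, 0.998, 0.0]
wrist_force: [0.0, 0.3, -0.1]
gripper_width: 0.001
grip_force: 0.0
t 1.05 mat [[-0.3061  0.3014]] z 0.2315 yaw err deg -0.03962768872916911 F [ 0.   0.3 -0.1] w 0.0009798080202230392
units [-0.388 -0.731  0.001]
```

```bash
python3 -m handwheel '[[[0,0,0],[-0.388,-0.731,0],1],[[0,0,0],[-0.388,-0.731,0],1],[[0,0,0],[-0.388,-0.731,0],1],[[0,0,0],[-0.388,-0.731,0],1],[[0,0,0],[-0.388,-0.731,0],1],[[0,0,0],[-0.388,-0.731,0],1],[[0,0,0],[-0.388,-0.731,0],1],[[0,0,0],[-0.388,-0.731,0.1],1],[[0,0,0],[-0.388,-0.731,0.2],1],[[0,0,0],[-0.388,-0.731,0.32],1],[[0,0,0],[-0.388,-0.731,0.32],1],[[0,0,0],[-0.388,-0.731,0.32],1]]'
python3 - <<'E'
from h import *
where(-.15,.082,.135)
T=capture('top');W=capture('wrist')
a=cv2.resize(T['frame'][140:270,180:325],None,fx=3,fy=3)[...,::-1]; b=W['frame'][...,::-1]
b=cv2.resize(b,None,fx=390/384,fy=390/384)[:, :360+5+0] if 0 else cv2.resize(b,(365,274))
o=np.zeros((390,800,3),np.uint8);o[:390,:435]=a;o[:274,435:]=b;cv2.imwrite('pics/c2.png',o)
E
```

```text
t: 2.05
ee_pos: [0.4218, 0.1089, 0.1347]
ee_rot: [-0.002, 0.065, 0.998, -0.001]
wrist_force: [-0.1, -0.1, 1.3]
gripper_width: 0.001
grip_force: 0.0
t 2.05 mat [[-0.1906  0.0821]] z 0.1347 yaw err deg 0.05284819522722728 F [-0.1 -0.1  1.3] w 0.0014233957956496363
units [-0.135 -0.001 -0.001]
```

View pics/c2.png

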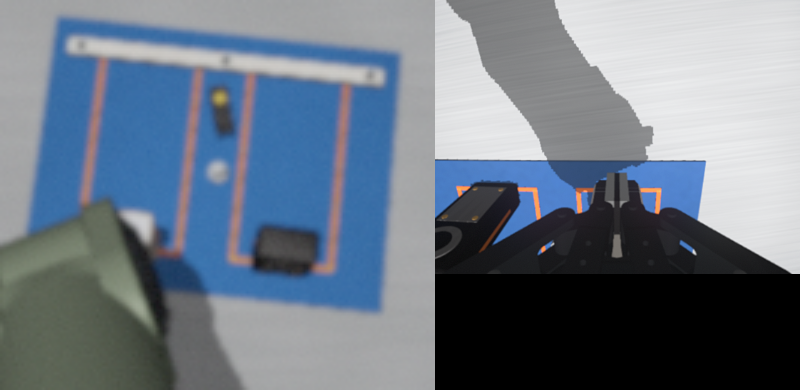

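```bash
python3 -m handwheel '[[[0,0,0],[-0.06,0,0],1],[[0,0,0],[-0.1,0,0],1],[[0,0,0],[-0.13,0,0],1],[[0,0,0],[-0.15,0,0],1],[[0,0,0],[-0.165,0,0],1],[[0,0,0],[-0.18,0,0],1],[[0,0,0],[-0.195,0,0],1],[[0,0,0],[-0.21,0,0],1],[[0,0,0],[-0.225,0,0],1],[[0,0,0],[-0.24,0,0],1],[[0,0,0],[-0.255,0,0],1],[[0,0,0],[-0.27,0,0],1],[[0,0,0],[-0.285,0,0],1],[[0,0,0],[-0.3,0,0],1]]'
python3 - <<'E'
from h import *
where(-.09,.082,.135)
S=capture('scene')
cv2.imwrite('pics/d3.png',cv2.resize(S['frame'][110:290,170:355],None,fx=3,fy=3)[...,::-1])
E
```

```text
t: 3.32
ee_pos: [0.5122, 0.0963, 0.1353]
ee_rot: [-0.0, 0.066, 0.998, -0.0]
wrist_force: [-0.1, 0.5, 0.6]
gripper_width: 0.001
grip_force: 0.0
t 3.3167 mat [[-0.0993  0.0815]] z 0.1353 yaw err deg -0.03843216173797259 F [-0.1  0.5  0.6] w 0.0010005055803676852
units [-0.031  0.002  0.001]
```

View pics/d3.png

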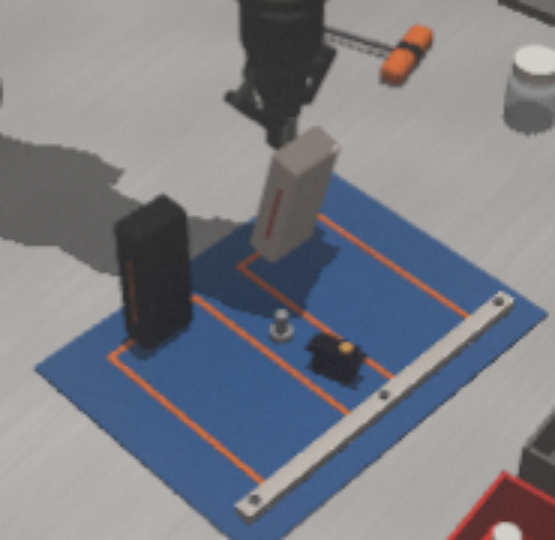

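The cover, at about (290,195), has tilted forward and is near its balance point. The black cover still stands. I'll push on slowly, then stop.

```bash
python3 -m handwheel '[[[0,0,0],[-0.015,0,0],1],[[0,0,0],[-0.03,0,0],1],[[0,0,0],[-0.045,0,0],1],[[0,0,0],[-0.06,0,0],1],[[0,0,0],[-0.075,0,0],1],[[0,0,0],[-0.075,0,0],1],[[0,0,0],[-0.075,0,0],1],[[0,0,0],[-0.06,0,0],1],[[0,0,0],[0,0,0],1],[[0,0,0],[0.1,0,0],1],[[0,0,0],[0.2,0,0],1],[[0,0,0],[0.3,0,0],1],[[0,0,0],[0.3,0,0],1],[[0,0,0],[0.3,0,0],1]]'
python3 - <<'E'
from h import *
where(-.19,.082,.024)
S=capture('scene');T=capture('top')
a=cv2.resize(S['frame'][140:290,180:355],None,fx=2.3,fy=2.3)[...,::-1];b=cv2.resize(T['frame'][140:250,180:325],None,fx=2.7,fy=2.7)[...,::-1]
o=np.zeros((345,800,3),np.uint8);o[:a.shape[0],:a.shape[1]]=a;o[:b.shape[0],405:405+b.shape[1]]=b;cv2.imwrite('pics/e4.png',o)
E
```

```text
t: 4.53
ee_pos: [0.4213, 0.1086, 0.1357]
ee_rot: [-0.0, 0.065, 0.998, 0.0]
wrist_force: [0.7, -0.7, 0.5]
gripper_width: 0.0
grip_force: 0.0
t 4.5333 mat [[-0.1911  0.0817]] z 0.1357 yaw err deg 0.047344062492825856 F [ 0.7 -0.7  0.5] w 0.0001273297624081952
units [-0.004  0.001  0.372]
```

View pics/e4.png

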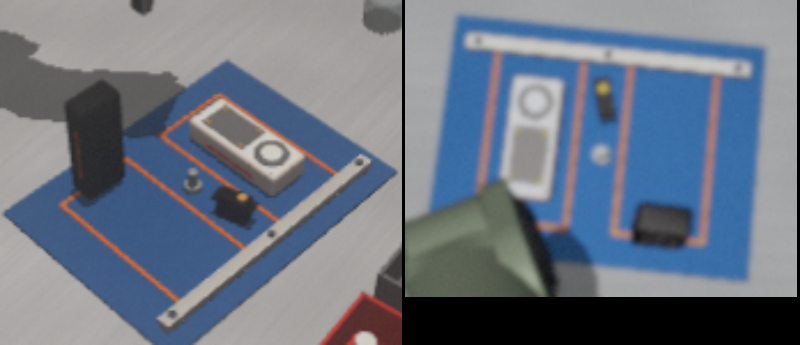

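The cover lies flat, screw side up, inside the outline, with a gap to the bar. In the right half its top end is at about y=75 and the bar edge at about y=62. The black cover, servo and bolt are undisturbed.

```bash
python3 -m handwheel '[[[0,0,0],[0,0,0.12],1],[[0,0,0],[0,0,0.24],1],[[0,0,0],[0,0,0.34],1],[[0,0,0],[0,0,0.385],1],[[0,0,0],[0,0,0.385],1],[[0,0,0],[0,0,0.385],1]]'
python3 - <<'E'
from h import *
where(-.1,.082,.02)
T=capture('top');f=T['frame']; h=cv2.cvtColor(f,cv2.COLOR_RGB2HSV)
p=np.array([[513,73],[565,79],[550,202],[502,190]])-[405,0]; print(tomat(ray(T,p/2.7+[179.7,139.7],.04)))
w=np.zeros(f.shape[:2],bool); s=(slice(163,209),slice(213,243)); w[s]=((h[...,1]<90))[s]
ct=biggest(w)[:,0]; print(cv2.boundingRect(ct)); m=tomat(ray(T,ct,.04)); print('max x',m[:,0].max())
for a in np.arange(-.06,.06,.02):
    k=(abs(m[:,0]-a)<.01); print(a.round(2), m[k,1].min().round(4),m[k,1].max().round(4))
S=capture('scene'); p=np.array([[192,117],[271,178],[302,160]]); print('S',tomat(ray(S,p/2.3+[179.7,139.7],.04)))
p=np.array([[193,144],[271,194]]); print('S bottom',tomat(ray(S,p/2.3+[179.7,139.7],.004)))
E
```

```text
t: 5.13
ee_pos: [0.4227, 0.1079, 0.0195]
ee_rot: [-0.001, 0.066, 0.998, -0.0]
wrist_force: [-0.2, -0.4, -0.4]
gripper_width: -0.002
grip_force: 0.0
t 5.1333 mat [[-0.1896  0.0813]] z 0.0195 yaw err deg -0.06947780083987709 F [-0.2 -0.4 -0.4] w -0.002182527287997607
units [-0.299  0.003 -0.002]
[[ 0.0714927   0.11330503]
 [ 0.07090474  0.04886936]
 [-0.08219968  0.04943936]
 [-0.07392485  0.1084603 ]]
(214, 167, 25, 42)
max x 0.07215458217957434
-0.06 0.05 0.1154
-0.04 0.0483 0.1155
-0.02 0.0477 0.1152
0.0 0.0479 0.1156
0.02 0.0487 0.1153
0.04 0.0477 0.1154
S [[-0.07842699  0.06018238]
 [ 0.06480906  0.05308409]
 [ 0.07170691  0.10273463]]
S bottom [[-0.06798092  0.05164789]
 [ 0.06213374  0.05883012]]
```

```bash
python3 -m handwheel '[[[0,0,0],[-0.09,0,0],1],[[0,0,0],[-0.17,0,0],1],[[0,0,0],[-0.22,0,0],1],[[0,0,0],[-0.25,0,0],1],[[0,0,0],[-0.27,0,0],1],[[0,0,0],[-0.285,0,0],1],[[0,0,0],[-0.3,0,0],1],[[0,0,0],[-0.315,0,0],1],[[0,0,0],[-0.33,0,0],1],[[0,0,0],[-0.345,0,0],1],[[0,0,0],[-0.36,0,0],1],[[0,0,0],[-0.375,0,0],1],[[0,0,0],[-0.39,0,0],1],[[0,0,0],[-0.4,0,0],1],[[0,0,0],[-0.4,0,0],1]]'
cat > m.py <<'E'
from h import *
where(-.056,.082,.02)
T=capture('top');f=T['frame'];h=cv2.cvtColor(f,cv2.COLOR_RGB2HSV)
# column profile along bay centre line: blueness vs mat x at z=.04 / gap to bar
S=capture('scene')
for n,c in(('top',T),('scene',S)):
    g=cv2.cvtColor(c['frame'],cv2.COLOR_RGB2HSV)[...,1].astype(np.float32)
    for y in(.065,.082,.1):
        xs=np.arange(.05,.125,.003); P=np.array([np.r_[frommat(x,y),.04] for x in xs]); q=proj(c,P).astype(np.float32)
        v=cv2.remap(g,q[:,:1],q[:,1:],cv2.INTER_LINEAR)[:,0]; print(n,y,v.astype(int))
a=cv2.resize(S['frame'][140:290,180:355],None,fx=2.3,fy=2.3)[...,::-1];b=cv2.resize(f[140:250,180:325],None,fx=2.7,fy=2.7)[...,::-1]
o=np.zeros((345,800,3),np.uint8);o[:a.shape[0],:a.shape[1]]=a;o[:b.shape[0],405:405+b.shape[1]]=b
import time; fn=f'pics/m{int(time.time())}.png'; cv2.imwrite(fn,o); print(fn)
E
python3 m.py
```

```text
t: 6.48
ee_pos: [0.5424, 0.0923, 0.0197]
ee_rot: [0.0, 0.066, 0.998, 0.0]
wrist_force: [-0.3, 0.3, -0.5]
gripper_width: -0.0
grip_force: 0.0
t 6.4833 mat [[-0.0689  0.0815]] z 0.0197 yaw err deg -0.05002828146385241 F [-0.3  0.3 -0.5] w -0.00042103791251045573
units [-0.043  0.002 -0.001]
top 0.065 [ 27  18   8   1   2   2   2   1   2   3   4   4   5  20  49  51  25   2
   8   8   7   5  22  63 118]
top 0.082 [ 39  41  36  35  37  37  34  29  23  12   4   4   9  21  43  58  15   7
   7   7   5   6  27  72 126]
top 0.1 [ 37  35  35  34  33  27  22  13   5   3   4   5   8  23  57  54  26   5
   7   8   8   2  18  62 116]
scene 0.065 [ 14  13  12  10  10  11  12  10  11  11  11  12  20  26  26  22  21  21
  18  40 102 121  52  18  21]
scene 0.082 [ 12  12  13  13  12  12  12  11  12  12  12  13  21  28  27  23  19  23
  21  33  94 114  52  16  20]
scene 0.1 [ 12  12  12  12  13  11  11  12  12  13  13  13  20  29  26  15  47 105
 125 127 125 116  56  10  20]
pics/m1796255566.png
```

```bash
python3 -m handwheel '[[[0,0,0],[-0.01,0,0],1],[[0,0,0],[-0.02,0,0],1],[[0,0,0],[-0.03,0,0],1],[[0,0,0],[-0.038,0,0],1],[[0,0,0],[-0.044,0,0],1],[[0,0,0],[-0.048,0,0],1],[[0,0,0],[-0.05,0,0],1],[[0,0,0],[-0.05,0,0],1]]'
python3 m.py
```

```text
t: 7.25
ee_pos: [0.5561, 0.0905, 0.0198]
ee_rot: [-0.0, 0.066, 0.998, -0.0]
wrist_force: [-3.7, 0.7, 1.2]
gripper_width: -0.002
grip_force: 2.0
t 7.25 mat [[-0.0551  0.0815]] z 0.0198 yaw err deg -0.03247205933487862 F [-3.7  0.7  1.2] w -0.0017560368606629104
units [ 0.003  0.002 -0.001]
top 0.065 [ 37  37  35  35  38  36  32  29  19   7   2   2   3   2   3   2   1   2
   6   8   5   4  22  62 115]
top 0.082 [ 35  36  37  35  34  36  37  38  37  39  37  38  38  35  31  23  15  11
   9   7   5   6  25  71 126]
top 0.1 [ 41  43  41  38  34  35  34  31  29  28  26  21  18  14   7   2   1   3
   6   8   8   2  18  61 114]
scene 0.065 [10 11 11 11 10 13 14 18 14 13 12 13 11 10 11 11 14 25 26 23 21 19 20 20
 21]
scene 0.082 [12 11 11 12 13 12 12 12 12 11 12 13 13 12 11 12 16 24 27 24 22 21 18 20
 21]
scene 0.1 [12 12 13 14 11 11 11 13 13 11 11 13 13 12 12 13 17 25 27 23 38 75 53 10
 20]
pics/m1796255580.png
```

```bash
python3 -m handwheel '[[[0,0,0],[-0.004,0,0],1],[[0,0,0],[-0.008,0,0],1],[[0,0,0],[-0.011,0,0],1],[[0,0,0],[-0.011,0,0],1]]'
python3 -m handwheel '[[[0,0,0],[-0.003,0,0],1],[[0,0,0],[-0.003,0,0],1],[[0,0,0],[-0.003,0,0],1]]'
python3 m.py
```

```text
t: 7.68
ee_pos: [0.5561, 0.0905, 0.0195]
ee_rot: [-0.003, 0.066, 0.998, -0.0]
wrist_force: [-23.9, 3.7, 20.2]
gripper_width: -0.0
grip_force: 12.6
t: 7.93
ee_pos: [0.5561, 0.0904, 0.0194]
ee_rot: [-0.004, 0.065, 0.998, -0.001]
wrist_force: [-28.7, 4.4, 23.3]
gripper_width: 0.001
grip_force: 15.1
t 7.9333 mat [[-0.055   0.0814]] z 0.0194 yaw err deg 0.025200485911724968 F [-28.7   4.4  23.3] w 0.0006413095610865772
units [ 0.003  0.002 -0.002]
top 0.065 [ 35  34  34  35  35  33  38  34  28  18   4   4   4   3   3   2   2   3
   6   7   7   5  22  62 117]
top 0.082 [ 37  36  36  36  39  39  36  37  36  40  39  39  39  36  31  29  22  13
  10   8   5   6  26  73 128]
top 0.1 [ 37  39  38  36  37  37  35  34  32  31  33  29  21  17  15  11   7   6
   8   8   6   3  18  61 115]
scene 0.065 [11 11 11 12 12 14 13 12 16 14 11 12 10 11 11 11 14 24 26 25 24 23 20 20
 21]
scene 0.082 [12 12 12 12 12 12 12 12 12 13 13 13 12 12 11 13 16 24 26 22 23 21 19 20
 21]
scene 0.1 [12 12 13 10 11 12 12 12 15 13 12 13 13 12 12 12 17 26 26 26 38 76 54 11
 21]
pics/m1796255593.png
```

The force rose to 29 N with no further motion, so the cover is against the bar. I'll back off straight, then raise and check.

```bash
python3 -m handwheel '[[[0,0,0],[0.03,0,0],1],[[0,0,0],[0.08,0,0],1],[[0,0,0],[0.15,0,0],1],[[0,0,0],[0.25,0,0],1],[[0,0,0],[0.38,0,-0.05],1],[[0,0,0],[0.45,0,-0.15],1],[[0,0,0],[0.45,0,-0.28],1],[[0,0,0],[0.45,0,-0.4],1],[[0,0,0],[0.45,0.1,-0.5],1],[[0,0,0],[0.45,0.23,-0.6],1],[[0,0,0],[0.45,0.36,-0.6],1],[[0,0,0],[0.45,0.49,-0.6],1],[[0,0,0],[0.45,0.62,-0.6],1],[[0,0,0],[0.45,0.62,-0.6],1],[[0,0,0],[0.45,0.62,-0.6],1]]'
python3 m.py; mv pics/m*.png /tmp/ ; cp $(ls -t /tmp/m*.png|head -1) pics/f9.png
```

```text
t: 9.28
ee_pos: [0.4511, 0.2943, 0.1996]
ee_rot: [0.0, 0.064, 0.998, 0.0]
wrist_force: [0.3, -0.7, -1.1]
gripper_width: -0.001
grip_force: 0.0
t 9.2833 mat [[-0.1859  0.2697]] z 0.1996 yaw err deg 0.14321321014544708 F [ 0.3 -0.7 -1.1] w -0.0013447489223943905
units [-0.431 -0.627  0.598]
top 0.065 [  4   4   4   3   3   0   2   3   3   2   2   3   3   3   3   2   2   3
   6   6   6   4  22  63 115]
top 0.082 [  3   1   1   3   4   4   4   4   5   4   4   4   3   1   0   1   1   2
   6   8   6   5  25  72 126]
top 0.1 [  4   4   3   2   1   1   1   2   2   2   2   2   3   3   4   3   1   2
   5   8   8   2  18  63 117]
scene 0.065 [10 10 11 12 10 13 13 12 13 13 12 14 12 11 11 11 13 24 27 24 23 19 17 20
 20]
scene 0.082 [10 10 14 12 13 13 13 13 13 13 13 13 14 12 11 12 15 25 27 23 19 18 19 19
 20]
scene 0.1 [13 13 13 11 12 11 12 12 11 10 11 10 11 12 13 13 17 25 27 24 36 74 51 11
 22]
pics/m1796255612.png
```

View pics/f9.png

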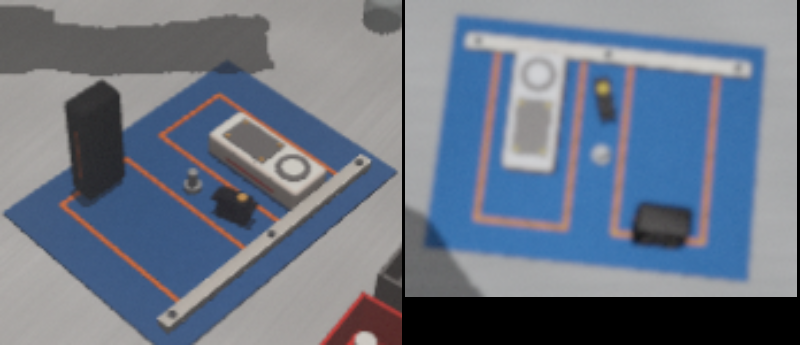

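The cover lies flat, screw side up and within the side tapes, with its top end against the bar at about (540,52) in the right half. Everything else is in place and the arm is clear.

```bash
python3 -c "
from workcell import arm
print(arm.finish_job())"
```

```text
the job is handed in; nothing more can be done
None
```

I toppled the white cover, slid it against the stop bar and handed the job in. It lies flat, screw side up, within its outline, and the black cover still stands; the hand-in returned no verdict.

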